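# Slide a steel test strip off the stone slab and load it in the furnace tray

### The arm

A 6-joint arm with a two-finger parallel gripper is mounted at the origin on the work surface. World frame = base frame: x ahead of the robot, y to its left, z up, the work surface at z = 0. Lengths are in m, angles in rad, forces in N, time in s.
With the tool pointing down it reaches from about 0.25 to 0.85 m from the base axis. Payload 12.5 kg.
Tool frame: the origin (TCP) lies on the centre line of the jaws, within the pads' length; the fingertips stand 19 mm ahead of it and the grasp point (between the pads) is the TCP; z points along the fingers, y is the line along which they close (so a half turn about z gives the same grasp; the last joint's range is limited). The gripper opens to 93 mm and grips with 3 to 60 N. Pads are 15 mm wide; open, the fingers measure 128 mm over their backs; the gripper's body (75 mm by 188 mm) begins 65 mm behind the grasp point.
Start: joints at [-1.319, 0.351, 1.652, -0, 1.139, -0.085], TCP at [0.182, -0.519, 0.238] pointing down, gripper open.
Joint ranges: [-2.75, 2.75], [-0.79, 2.1], [0.01, 2.65], [-1.57, 4.71], [0.07, 3.14], [-2.87, 2.87]. Speed limits (rad/s): [2.22, 2.22, 2.79, 3.14, 3.14, 3.14].

### API

Orientations are given as a unit quaternion [x, y, z, w].
In Python, from bench import ctrl, viewer, hand_in, spotter gives the robot as it stands.
- The arm moves only by the tool drive_tool, never from a script. Its argument "plan" is a list of rows, each a list of 3 entries, a list of its own where there are three numbers: the shift along the tool's x, y, z in cm, then the turn about the tool's z in rad, then the opening, from 0 (shut) to 1 (fully open). A call has 1 to 12 rows; each row is the pose to reach, as a shift and turn from the pose commanded when the call began, along the tool's axes at that moment; what a row does not reach only later rows make up. A row lasts 1/8 s, in which the tool goes at most 62.5 mm and 10.7 degrees, less where a joint would pass 70% of its speed; a pose out of reach is approached as far as the arm can. A call with a gripper value outside its range is refused whole. The fingers move at their own pace and stop on an object; "force" is the grip in N (left out, the last holds). Time passes only in rows, so rows that repeat a pose let the fingers close. It gives the time, the measured TCP pose, the force, the opening and the grip force at its end, in the units of the state.
- ctrl.get_obs(): the state, without advancing time (a new reading comes with each control period).
- viewer.camera(name): name is "scene" or "top"; returns the picture (384x512x3 uint8, blue, green, red); there is no depth.
- viewer.camera_params(name): a dict with "fx", "fy", "cx", "cy" (pixels), "k1" (the pictures are not rectified: a ray, as slopes to the right and down, at radius r is drawn at 1 + k1 r^2 times it, then the intrinsics apply), "pose" (4x4, takes a point from camera to world coordinates). Camera axes: x right, y down, z forward; pixel columns grow to the right and rows downward; lengths in m; the calibration is good to about 2 mm. A picture is of the moment at which its call begins. camera_params takes no time and is no camera call.
- hand_in(): hands the job in; it is judged then, once.
Trained networks look in the newest picture that a camera, given by its name, has taken for a name from the list of things; names that differ only in an ending like _2 or _b are one class to them, and where a whole thing is asked for, a point or a joint stands for the part that bears it (a point fixed in the world has none). Each returns a list of dicts, best first, with "conf" (0 to 1); they miss things now and then, are a little off and sometimes report something else, mostly with a low value. They report only what shows in the picture. A call takes as long as a camera call. They do not tell look-alikes from the thing itself.
- spotter.cut_out(camera, label): "mask" (384x512 bool, what is visible of it).
- spotter.spot_point(camera, label): "location" ([x, y, z] in m, in world coordinates, good to about 4 mm: a listed point, or the origin of a listed thing).
The state is a dict: "clock": time; "joint_positions": joint angles; "qd": joint speeds; "effort": joint torques, N m; "tool_pos": TCP position; "ee_rot": TCP orientation; "ft_force": force on the tool from outside, world axes, zero at the start; "wrist_torque": the same for the moment, N m; "grip_width": opening from 0.0 (shut) to 1.0 (fully open); "finger_force": force on a finger pad.
Only numpy, scipy, OpenCV 4.12 (cv2) and the standard library are available. Lean on these libraries where they do the work, as an engineer would, in place of code of your own. Each camera call takes 0.05 s, during which the arm holds its last target. There are 200 camera calls.

### The job

Two flat steel test strips lie on the stone slab, too thin to pick up where they are. Slide the longer one lengthways over the slab's front edge (the one nearest the robot) until about a third of it sticks out, and let go of it; then pinch the overhanging end by its two sides, lift it off and lay it flat in the shallow metal tray. Leave the shorter strip where it is.

Things in the scene. Friction and masses are not known exactly. Their poses are not given: they have to be found in the camera images.
- long_strip: The longer of two plain steel strips lying flat on the slab: 110 x 36 x 3 thick (its x, y, z; z up), about 90 g. Origin: centre of its underside. Its x axis points away from the robot, within 10 degrees of the slab's x axis; its near end starts 5 to 45 inside the slab's front edge. It slides easily: a closed fingertip pressed on it from above with 5 to 15 N draws it along.
- slab: Black polished stone slab, fixed: 200 deep (its x, pointing away from the robot), 280 wide (its y), 60 high. Origin: centre of its underside, on the bench; its top is at z = 60, its front edge at x = -100 in its own frame, free bench before it. One strip lies on its left half, one on its right; between them a steel disc (44 across) and a white crucible (30 tall).
- tray: Shallow open tray of plain metal that does not move: 200 (its x axis) by 170 (its y axis), walls 4 thick and 25 high, floor 4 thick, empty. Origin: centre of its underside, on the bench. It stands beside the slab, to the left or the right.
- short_strip: The shorter steel strip on the slab, to be left alone: 70 long (x axis), 36 wide (y axis), 3 thick. Origin: centre of its underside.
Mind the look-alikes: they are no part of the job. What is shaped like the long_strip but purple or yellow is not meant.

How it is judged:
On the way, in this order (a step that is already met when the one before it is completed fails the run):
1. the long strip lies flat on the slab, let go and still, its near end 22 to 53 mm out over the front edge (x of long_strip in the frame of slab between -0.098 and -0.067 m and z of long_strip in the frame of slab between 0.057 and 0.064 m and angle between the x axis of long_strip and the x axis of slab, either way round below 0.5 rad and angle between long_strip's own z axis and vertical below 0.06 rad and linear speed of long_strip below 0.02 m/s and contact force between the fingers and long_strip below 0.1 N), for 0.2 s.
2. the long strip is held by the fingers, at least 8 mm clear above the slab's top (contact force between the fingers and long_strip above 1 N and contact force between slab and long_strip below 0.05 N and height (world z) of long_strip above 0.068 m), for 0.1 s.
At the end, for the whole second after the job is handed in: The long strip lies flat (within 6 degrees) on the floor of the tray, wholly inside its walls, released and at rest, any way round; the short strip is where it was (within 20 mm) (x of long_strip in the frame of tray between -0.08 and 0.08 m and y of long_strip in the frame of tray between -0.07 and 0.07 m and height (world z) of long_strip between 0.002 and 0.009 m and angle between long_strip's own z axis and vertical below 0.1 rad and linear speed of long_strip below 0.02 m/s); the robot touches nothing.
It fails at once if the short strip is moved by more than 20 mm (distance of short_strip from where it was at the start of the episode above 0.02 m).
It fails at once if the long strip is steeply tipped (over 40 degrees), as when it falls off the slab (angle between long_strip's own z axis and vertical above 0.7 rad).
It also fails if it takes over 54 s, if anything falls off the work surface, if the arm or the gripper's body presses on something with over 40 N, if the wrist force passes 120 N, or if a joint passes its speed limit or range.

## Working session

There is one attempt and no reset: what is moved stays moved. The work goes in short steps, Python scripts to look and compute and a tool call to move; the robot and the scene stay as the last step left them, time stands still between calls to the robot, and variables do not carry over. Pictures are saved under pics/ and viewed, at most 10 in all, crops included, and the job is handed in when it is done.

Besides the shell and the picture viewer there is one more tool, called after ">>>" as name(argument=value, ...) on one line, values as JSON. drive_tool: Moves the arm, as the interface text tells. Its arguments: {"type":"object","properties":{"plan":{"type":"array"},"force":{"type":"number"}},"required":["plan"]}

```bash
mkdir -p pics
cat > h.py <<'E'
import numpy as np, cv2
from bench import ctrl, viewer, hand_in, spotter
def pix2plane(cam,uv,z):
    p=viewer.camera_params(cam); T=np.array(p["pose"])
    uv=np.atleast_2d(np.array(uv,float))
    d=(uv-[p["cx"],p["cy"]])/[p["fx"],p["fy"]]
    s=d.copy()
    for _ in range(30): s=d/(1+p["k1"]*(s**2).sum(1,keepdims=True))
    r=np.c_[s,np.ones(len(s))]@T[:3,:3].T; o=T[:3,3]
    return (o+r*((z-o[2])/r[:,2:3]))[:,:2]
def rect(cam,mask,z):
    c=max(cv2.findContours(mask.astype(np.uint8),cv2.RETR_EXTERNAL,cv2.CHAIN_APPROX_NONE)[0],key=cv2.contourArea)[:,0]
    w=pix2plane(cam,c,z)*1000
    (x,y),(a,b),an=cv2.minAreaRect(w.astype(np.float32))
    if a<b: a,b,an=b,a,an+90
    an=(an+90)%180-90
    return np.round([x,y,a,b,an],1), np.round(c.mean(0))
E
python3 - <<'E'
from h import *
for c in("scene","top"):
    im=viewer.camera(c); cv2.imwrite(f"pics/{c}0.png",im)
    for l,z in(("long_strip",.063),("short_strip",.063),("slab",.06),("tray",.025)):
        for d in spotter.cut_out(c,l): print(c,l,round(d["conf"],2),d["mask"].sum(),*rect(c,d["mask"],z))
        for d in spotter.spot_point(c,l): print("   pt",round(d["conf"],2),np.round(d["location"],3))
o=ctrl.get_obs(); print(o)
E
```

```text
scene long_strip 0.98 407 [ 394.4 -261.6  104.7   32.8  -11.2] [167. 191.]
scene long_strip 0.93 586 [791.3   6.6 102.8  35.1 -34.2] [363. 240.]
scene long_strip 0.76 625 [ 566.7 -118.2  114.6   42.    -7.7] [256. 205.]
scene long_strip 0.59 709 [ 522.1 -455.2  105.5   36.1    6. ] [118. 269.]
scene long_strip 0.57 333 [ 396.1 -111.6  101.3   34.7   66.9] [218. 164.]
   pt 0.93 [ 0.476 -0.456 -0.001]
   pt 0.88 [ 0.563 -0.12   0.06 ]
   pt 0.86 [ 0.344 -0.241  0.002]
   pt 0.64 [ 0.77   0.048 -0.   ]
   pt 0.59 [ 0.34  -0.079  0.   ]
scene short_strip 0.91 467 [ 544.6 -258.6   75.2   40.6  -17.2] [201. 229.]
   pt 0.74 [ 0.549 -0.258  0.06 ]
scene slab 0.77 8654 [ 583.9 -201.6  283.7  232.8   78.2] [228. 233.]
   pt 0.74 [ 0.569 -0.197  0.004]
scene tray 0.7 3526 [583.2 188.7 213.2 187.5   1.5] [349. 164.]
   pt 0.96 [ 0.578  0.199 -0.001]
top long_strip 0.96 571 [ 565.6 -121.7  112.5   40.9   -5.3] [268. 181.]
top long_strip 0.96 458 [753.6  39.  103.2  34.1 -34.6] [207. 114.]
top long_strip 0.91 486 [ 350.8 -235.3  103.1   34.4  -11.2] [313. 261.]
top long_strip 0.71 477 [ 477.4 -4
[... 546 characters left out ...]
clock': 0.9, 'joint_positions': array([-1.31862504e+00,  3.50746513e-01,  1.65181417e+00, -4.38713510e-05,
        1.13909676e+00, -8.45952570e-02]), 'qd': array([-0.00161143,  0.00055906, -0.00129953, -0.00040631, -0.00021779,
        0.00051357]), 'effort': array([ 3.08030576e-03, -4.97232306e+01, -2.85486048e+01,  7.00373109e-02,
        2.20697117e-02, -3.38888896e-06]), 'tool_pos': array([ 0.18175171, -0.51907828,  0.23760167]), 'ee_rot': array([ 9.85855462e-01,  1.67597755e-01, -2.25641765e-05, -3.06142579e-05]), 'ft_force': array([-0.25248349,  0.26985026,  0.43623406]), 'wrist_torque': array([0.02255944, 0.01125512, 0.00243434]), 'finger_force': 0.0, 'grip_width': 1.0002798298276185}
```

View pics/top0.png

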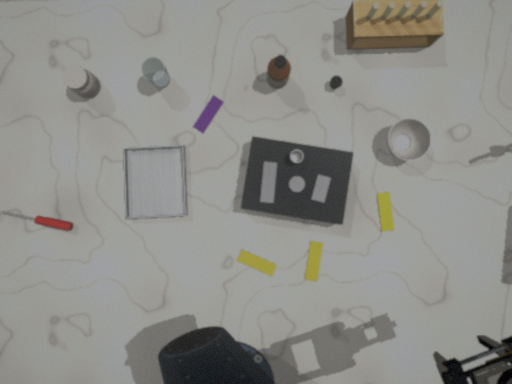

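View pics/scene0.png

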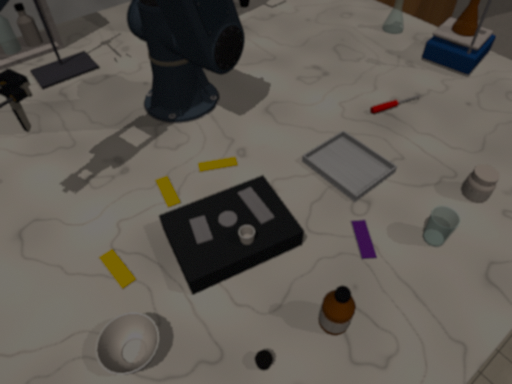

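Top view: candidates for the long strip are the grey one on the slab (268,181), yellow ones at (257,262), (313,261) and (385,211), and purple at (207,114). The grey one on the slab fits: it is plain steel, 110 long and lies on the slab's left half. The short strip is at (320,189), the disc at (297,184), the crucible at (296,157) and the tray at (155,182). Next I'll confirm this in an enlarged crop and refine the poses.

Run:
```python
from h import *
im=cv2.imread("pics/top0.png")
cv2.imwrite("pics/crop.png",cv2.resize(im[125:235,230:365],None,fx=5,fy=5,interpolation=cv2.INTER_CUBIC))
for cam,box in(("top",(232,132,362,230)),("scene",(150,165,312,295))):
    im=cv2.imread(f"pics/{cam}0.png"); g=cv2.cvtColor(im,cv2.COLOR_BGR2GRAY); g=cv2.resize(g,None,fx=4,fy=4,interpolation=cv2.INTER_CUBIC)
    x0,y0,x1,y1=[4*v for v in box]
    b=np.zeros_like(g); b[y0:y1,x0:x1]=g[y0:y1,x0:x1]>80
    for c in cv2.findContours(b,cv2.RETR_EXTERNAL,cv2.CHAIN_APPROX_NONE)[0]:
        if not 3000<cv2.contourArea(c)<15000: continue
        p=(c[:,0]+.5)/4-.5; w=pix2plane(cam,p,.063)*1000
        (x,y),(a,bb),an=cv2.minAreaRect(w.astype(np.float32))
        if a<bb:a,bb,an=bb,a,an+90
        print(cam,np.round(p.mean(0)),np.round([x,y,a,bb,(an+90)%180-90],1))
    if cam=="top":
        d=spotter.cut_out; 
        for yy in(): pass
```

```text
(no output)
```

View pics/crop.png

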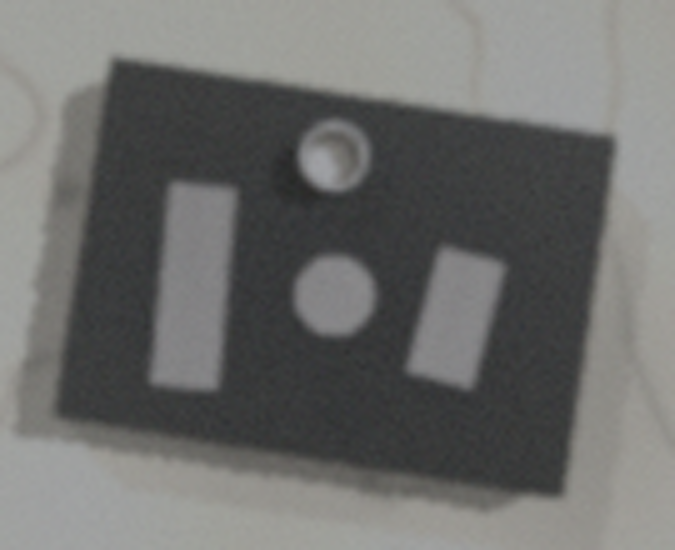

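The crop confirms it: the plain grey strip at left, corners (168,182), (238,186), (220,389) and (150,385), with slab corners (113,60), (614,137), (563,493) and (57,415). Its length is about 1.5 times that of the short one at right.

Run:
```python
from h import *
f=lambda q,z: pix2plane("top",(np.array(q)+.5)/5-.5+[230,125],z)*1000
for n,q,z in(("slab",[(113,60),(614,137),(563,493),(57,415)],.06),("strip",[(168,182),(238,186),(220,389),(150,385)],.063),("short",[(442,246),(508,263),(474,389),(406,374)],.063),("disc",[(335,296)]*4,.066)):
    w=f(q,z); print(n,w.round(1).tolist(),w.mean(0).round(1))
    u=(w[0]+w[1]-w[2]-w[3])/2; v=(w[0]+w[3]-w[1]-w[2])/2
    print(np.hypot(*u),np.hypot(*v),np.degrees([np.arctan2(u[1],u[0]),np.arctan2(-v[0],v[1])]))
    if n=="slab":
        c=w.mean(0);a=np.arctan2(u[1],u[0])*.4+.6*np.arctan2(-v[0],v[1]);R=np.array([[np.cos(a),-np.sin(a)],[np.sin(a),np.cos(a)]])
    else: print(" in slab",(w.mean(0)-c)@R)
q=ctrl.get_obs()["ee_rot"]
from scipy.spatial.transform import Rotation as Ro
print(Ro.from_quat(q).as_matrix().round(4))
```

```text
slab [[689.6, -80.6], [640.5, -351.9], [448.4, -317.4], [497.0, -45.6]] [ 568.8 -198.9]
195.4514390047306 275.8584147624881 [-10.2471747  -10.20185405]
strip [[621.7, -108.8], [618.5, -146.7], [508.9, -134.0], [511.9, -96.3]] [ 565.2 -121.4]
110.4241410088933 37.91481106354299 [-6.57328319 -4.69524973]
 in slab [-17.27490459  75.56744299]
short [[583.2, -256.1], [573.1, -291.4], [505.5, -270.8], [514.5, -234.5]] [ 544.1 -263.2]
71.34246595408217 37.076570002452165 [-17.23355157 -14.90496612]
 in slab [-12.97213954 -67.69390143]
disc [[557.4, -197.1], [557.4, -197.1], [557.4, -197.1], [557.4, -197.1]] [ 557.4 -197.1]
0.0 0.0 [ 0. -0.]
 in slab [-11.58607276  -0.28610161]
[[ 9.438e-01  3.305e-01 -1.000e-04]
 [ 3.305e-01 -9.438e-01  1.000e-04]
 [-0.000e+00 -1.000e-04 -1.000e+00]]
```

>>> drive_tool(plan=[[[6,-3,0],0.15,0],[[12,-6,2],0.3,0],[[18,-9,4],0.44,0],[[24,-12,6],0.44,0],[[30,-14.5,8],0.44,0],[[36,-17.5,9.5],0.44,0],[[42,-20.5,9.8],0.44,0],[[47,-22.7,9.8],0.44,0],[[50.7,-24.2,9.8],0.44,0],[[50.7,-24.2,9.8],0.44,0],[[50.7,-24.2,9.8],0.44,0],[[50.7,-24.2,9.8],0.44,0]], force=20)

```text
clock: 2.4
tool_pos: [0.5794, -0.1242, 0.1396]
ee_rot: [0.999, -0.052, -0.0, 0.0]
ft_force: [0.4, -0.5, 0.1]
grip_width: 0.003
finger_force: 0.0
```

>>> drive_tool(plan=[[[0,0,3],0,0],[[0,0,5],0,0],[[0,0,5.5],0,0],[[0,0,5.6],0,0],[[0,0,5.7],0,0],[[0,0,5.7],0,0]])

```text
clock: 3.15
tool_pos: [0.5805, -0.1233, 0.0832]
ee_rot: [0.999, -0.052, 0.0, 0.0]
ft_force: [0.8, -0.3, 0.3]
grip_width: 0.003
finger_force: 0.0
```

>>> drive_tool(plan=[[[0,0,0.05],0,0],[[0,0,0.1],0,0],[[0,0,0.15],0,0],[[0,0,0.15],0,0]])

```text
clock: 3.65
tool_pos: [0.5808, -0.1232, 0.0823]
ee_rot: [0.999, -0.052, 0.001, 0.0]
ft_force: [-3.1, 0.3, 9.3]
grip_width: 0.005
finger_force: 5.3
```

>>> drive_tool(plan=[[[-0.4,0,0],0,0],[[-0.9,0,0],0,0],[[-1.4,0,0],0,0],[[-1.9,0,0],0,0],[[-2.4,0,0],0,0],[[-2.9,0,0],0,0],[[-3.3,0,0],0,0],[[-3.3,0,0],0,0]])

```text
clock: 4.65
tool_pos: [0.5483, -0.12, 0.0823]
ee_rot: [0.999, -0.052, 0.001, 0.0]
ft_force: [-0.7, 0.1, 8.7]
grip_width: 0.005
finger_force: 4.5
```

>>> drive_tool(plan=[[[-0.4,0,0],0,0],[[-0.9,0,0],0,0],[[-1.4,0,0],0,0],[[-1.9,0,0],0,0],[[-2.4,0,0],0,0],[[-2.9,0,0],0,0],[[-3.3,0,0],0,0],[[-3.3,0,0],0,0]])

```text
clock: 5.65
tool_pos: [0.5156, -0.1166, 0.0823]
ee_rot: [0.999, -0.052, 0.001, 0.0]
ft_force: [-0.1, -0.6, 9.2]
grip_width: 0.005
finger_force: 4.8
```

>>> drive_tool(plan=[[[0,0,-0.3],0,0],[[0,0,-1],0,0],[[0,0,-3],0,0],[[0,0,-7],0,0],[[6,0,-11],0,0],[[12,0,-13],0,0],[[15,0,-13],0,0],[[15,0,-13],0,0]])

```text
clock: 6.65
tool_pos: [0.6652, -0.1318, 0.2109]
ee_rot: [0.999, -0.051, 0.0, 0.0]
ft_force: [-1.1, -0.3, -1.0]
grip_width: 0.005
finger_force: 0.0
```

Run:
```python
from h import *
im=viewer.camera("top"); cv2.imwrite("pics/top1.png",im)
cv2.imwrite("pics/crop1.png",cv2.resize(im[125:235,230:365],None,fx=5,fy=5,interpolation=cv2.INTER_CUBIC))
for d in spotter.cut_out("top","long_strip")[:5]: print(round(d["conf"],2),*rect("top",d["mask"],.063))
```

```text
0.94 [ 478.1 -434.5  100.4   31.7    4.5] [385. 211.]
0.85 [753.9  40.1 100.9  33.4 -34.7] [207. 114.]
0.63 [ 350.4 -235.5   98.4   32.4   -8.6] [313. 261.]
```

View pics/crop1.png

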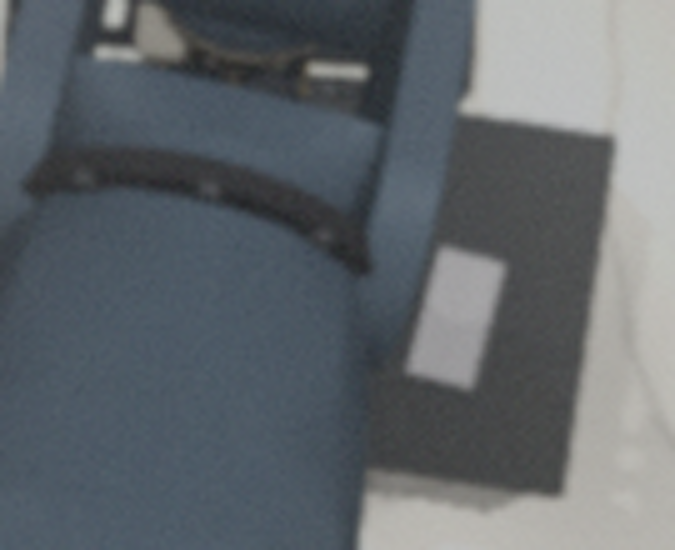

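The arm hides the strip in this picture; only the undisturbed short strip shows, at (455,315). I'll move aside to the left and look again.

>>> drive_tool(plan=[[[0,-5,0],0,1],[[0,-10,0],0,1],[[0,-16,0],0,1],[[0,-22,0],0,1],[[0,-28,0],0,1],[[0,-30,0],0,1],[[0,-30,0],0,1]])

```text
clock: 7.62
tool_pos: [0.694, 0.167, 0.211]
ee_rot: [0.999, -0.051, -0.0, 0.0]
ft_force: [-0.3, 0.4, -0.2]
grip_width: 0.707
finger_force: 0.0
```

Run:
```python
from h import *
im=viewer.camera("top")
cv2.imwrite("pics/crop2.png",cv2.resize(im[135:245,230:365],None,fx=5,fy=5,interpolation=cv2.INTER_CUBIC))
for d in spotter.cut_out("top","long_strip")[:5]: print(round(d["conf"],2),*rect("top",d["mask"],.063))
```

```text
0.94 [753.8  39.6 103.3  34.9 -33.4] [207. 114.]
0.88 [348.2 -81.4 101.2  36.5  66.4] [256. 263.]
0.71 [ 498.8 -114.3  110.4   38.    -6.3] [266. 207.]
0.61 [ 350.8 -235.2  104.2   34.2  -11.5] [313. 261.]
```

View pics/crop2.png

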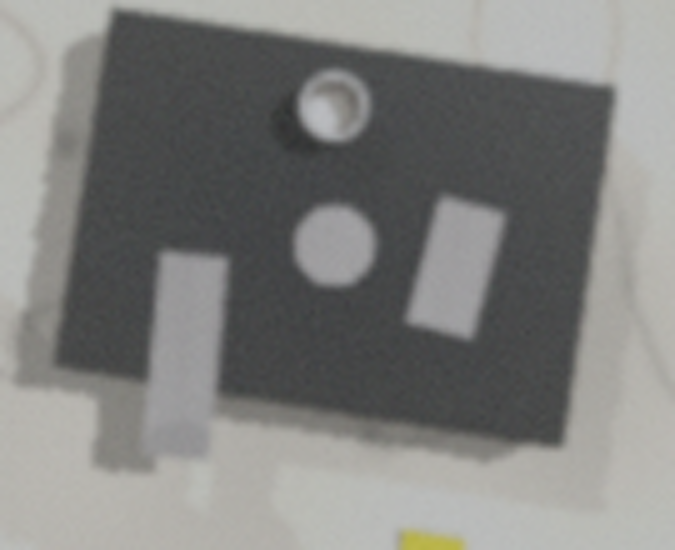

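The strip moved 66 mm as planned. Its centre is at (499,-114) mm, or x ≈ -83 mm in the slab frame, with about 38 mm overhanging (crop end at (177,455)). It lies flat, and the short strip at (455,267) has not moved. Next I'll go above the overhanging end.

>>> drive_tool(plan=[[[-3,4.5,0],0,1],[[-6,9,0],0,1],[[-9,13.5,0],0,1],[[-12,18,0],0,1],[[-15,22.5,0],0,1],[[-18,27,0],0,1],[[-20.5,30,0],0,1],[[-20.5,30,0],0,1],[[-20.5,30,0],0,1],[[-20.5,30,4],0,1],[[-20.5,30,6],0,1],[[-20.5,30,6],0,1]], force=50)

```text
clock: 9.22
tool_pos: [0.4597, -0.1101, 0.1501]
ee_rot: [0.999, -0.051, -0.001, -0.0]
ft_force: [-0.3, -0.2, 0.8]
grip_width: 1.003
finger_force: 0.0
```

>>> drive_tool(plan=[[[0,0,3],0,1],[[0,0,6],0,1],[[0,0,8],0,1],[[0,0,8.9],0,1],[[0,0,8.9],0,1]])

```text
clock: 9.85
tool_pos: [0.4604, -0.1107, 0.0625]
ee_rot: [0.999, -0.051, 0.0, 0.0]
ft_force: [-0.2, -0.0, 0.3]
grip_width: 0.999
finger_force: 0.0
```

>>> drive_tool(plan=[[[0,0,0],0,0.7],[[0,0,0],0,0.55],[[0,0,0],0,0.45],[[0,0,0],0,0.4],[[0,0,0],0,0.3],[[0,0,0],0,0.3],[[0,0,0],0,0.3],[[0,0,0],0,0.3]])

```text
clock: 10.85
tool_pos: [0.46, -0.1107, 0.0621]
ee_rot: [0.999, -0.052, -0.0, -0.0]
ft_force: [0.4, -0.2, 0.5]
grip_width: 0.37
finger_force: 50.0
```

>>> drive_tool(plan=[[[0,0,-0.3],0,0.3],[[0,0,-0.8],0,0.3],[[0,0,-1.8],0,0.3],[[0,0,-3.2],0,0.3],[[0,0,-5],0,0.3],[[0,0,-6.5],0,0.3],[[0,0,-7],0,0.3],[[0,0,-7],0,0.3],[[0,0,-7],0,0.3]])

```text
clock: 11.98
tool_pos: [0.4597, -0.1106, 0.1317]
ee_rot: [0.999, -0.052, -0.0, -0.0]
ft_force: [-0.0, -0.3, -0.0]
grip_width: 0.373
finger_force: 50.0
```

Run:
```python
from h import *
im=viewer.camera("scene")
cv2.imwrite("pics/s3.png",cv2.resize(im[100:250,150:410],None,fx=3,fy=3,interpolation=cv2.INTER_CUBIC))
```

```text
(no output)
```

View pics/s3.png

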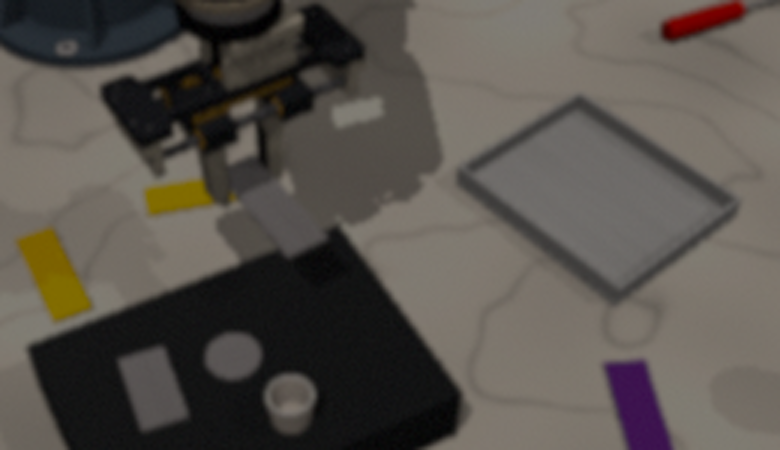

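The strip is held by its near end, level, clear of the slab (crop (285,210)). The tray is empty at (600,195) in the crop. The fingertips stand 19 mm below the grip, so I'll lower to just above the tray floor and let the strip sag before opening.

>>> drive_tool(plan=[[[0.3,-2,-1],0,0.3],[[0.8,-6,-1],0,0.3],[[1.4,-10,-1],-0.03,0.3],[[2,-14,-1],-0.06,0.3],[[2.6,-18,-1],-0.1,0.3],[[3.2,-22,-1],-0.13,0.3],[[3.8,-26,-1],-0.13,0.3],[[4.2,-29.5,-1],-0.13,0.3],[[4.5,-31.7,-1],-0.13,0.3],[[4.5,-31.7,-1],-0.13,0.3],[[4.5,-31.7,-1],-0.13,0.3],[[4.5,-31.7,-1],-0.13,0.3]])

```text
clock: 13.52
tool_pos: [0.5373, 0.1991, 0.1422]
ee_rot: [1.0, 0.013, -0.0, 0.0]
ft_force: [0.4, 0.3, 0.3]
grip_width: 0.375
finger_force: 50.0
```

>>> drive_tool(plan=[[[0,0,2.5],0,0.3],[[0,0,5],0,0.3],[[0,0,7.5],0,0.3],[[0,0,9.5],0,0.3],[[0,0,10.8],0,0.3],[[0,0,11.4],0,0.3],[[0,0,11.7],0,0.3],[[0,0,11.7],0,0.3]])

```text
clock: 14.52
tool_pos: [0.5376, 0.2001, 0.0255]
ee_rot: [1.0, 0.013, 0.0, -0.0]
ft_force: [0.1, 0.1, -0.5]
grip_width: 0.371
finger_force: 50.0
```

>>> drive_tool(plan=[[[0,0,0],0,0.3],[[0,0,0],0,0.3],[[0,0,0],0,0.3],[[0,0,0],0,0.3]], force=3)

```text
clock: 15.02
tool_pos: [0.5375, 0.2, 0.0252]
ee_rot: [1.0, 0.013, 0.0, -0.0]
ft_force: [0.6, 0.3, -0.9]
grip_width: 0.386
finger_force: 3.0
```

>>> drive_tool(plan=[[[0,0,0],0,0.42],[[0,0,0],0,0.5],[[0,0,0],0,0.6],[[0,0,0],0,0.75],[[0,0,0],0,0.75],[[0,0,0],0,0.75]])

```text
clock: 15.78
tool_pos: [0.5374, 0.2, 0.0251]
ee_rot: [1.0, 0.013, -0.0, -0.0]
ft_force: [-1.2, -0.1, -0.2]
grip_width: 0.75
finger_force: 0.0
```

>>> drive_tool(plan=[[[0,0,-1],0,0.75],[[0,0,-3],0,0.75],[[0,0,-7],0,0.75],[[0,0,-12],0,0.75],[[-4,0,-16],0,0.75],[[-10,0,-20],0,0.75],[[-16,0,-20],0,0.75],[[-20,0,-20],0,0.75],[[-20,0,-20],0,0.75],[[-20,0,-20],0,0.75]])

```text
clock: 17.02
tool_pos: [0.3382, 0.1949, 0.2262]
ee_rot: [1.0, 0.014, 0.001, -0.0]
ft_force: [-0.5, 0.1, -0.7]
grip_width: 0.753
finger_force: 0.0
```

Run:
```python
from h import *
im=viewer.camera("scene")
cv2.imwrite("pics/s4.png",cv2.resize(im[100:250,150:410],None,fx=3,fy=3,interpolation=cv2.INTER_CUBIC))
for d in spotter.cut_out("scene","long_strip"): print(round(d["conf"],2),*rect("scene",d["mask"],.007))
for d in spotter.spot_point("scene","long_strip"): print("pt",round(d["conf"],2),np.round(d["location"],3))
for d in spotter.spot_point("scene","short_strip"): print("short",round(d["conf"],2),np.round(d["location"],3))
```

```text
0.97 [ 343.5 -245.6  112.6   36.2  -10.8] [167. 191.]
0.81 [343.8 -83.4 108.7  39.1  63.9] [217. 163.]
0.76 [575.1 200.5 111.1  38.3   3.1] [347. 164.]
0.62 [772.   44.2 110.9  38.2 -34.2] [363. 239.]
0.62 [ 479.6 -454.2  111.1   36.2    3.4] [117. 268.]
pt 0.96 [ 0.344 -0.241  0.003]
pt 0.95 [ 0.478 -0.453 -0.001]
pt 0.7 [ 0.77   0.048 -0.002]
pt 0.6 [ 0.341 -0.081 -0.001]
pt 0.57 [0.572 0.202 0.004]
short 0.68 [ 0.548 -0.259  0.06 ]
```

View pics/s4.png

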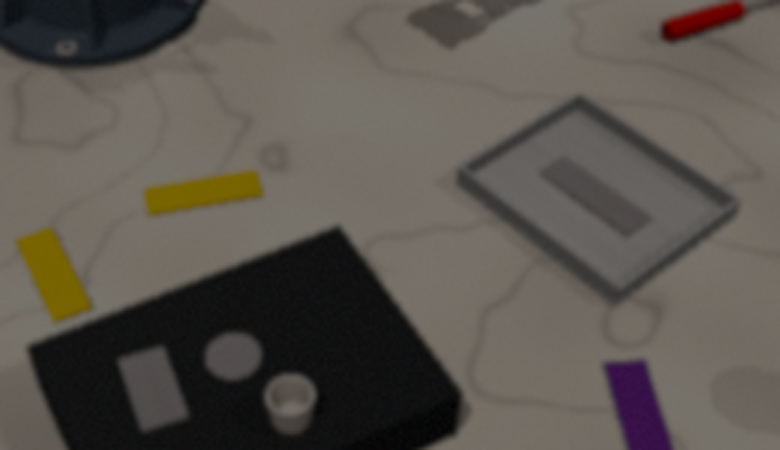

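The long strip lies flat in the middle of the tray (crop (597,196)), the short strip is unmoved at (153,388), and the arm is clear.

```bash
python3 -c "
from bench import hand_in
print(hand_in())"
```

```text
the job is handed in; nothing more can be done
None
```

I handed in the job: the long strip lies flat and released near the centre of the tray, the short strip is where it was, and the arm is clear (about 17 s on the clock); the hand-in gave no verdict.

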